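Cup under the filling tap, taper plug wedged open at the mark

TASK

Get the filling tap ready: first set the steel measuring cup upright on the freezer top with its bowl centred under the spout and let go of it. Then, pressing and turning the tap's black handle, set its red pointer clockwise to the green mark on the white ring and seat the tapered plug firmly down in its hole, so that it stays home and at the mark by itself when you let go. Leave the tin, the salt mill and the spice jar where they stand.

Things in the scene. Friction and masses are not known exactly. Their poses are not given: they have to be found in the camera images.
- tap_stand: fixed steel filling tap (place and yaw vary); origin at the centre of its round foot (92 mm across, 12 high) on the work surface, z up. Pillar 32 mm across to z 66, barrel 49 across to z 112, flange 60 across to z 119. The spout, an 18 mm pipe with axis 90 mm up (top at 99), runs along own -x to a black nozzle 23 mm across at x -100
- spout_outlet (a point): the centre of the nozzle's mouth, 60 mm above the work surface, 100 mm along the stand's -x; axes as the stand's
- mark (a point): green mark on the white ring (72 mm across, top 125 mm up, fixed on the tap's barrel); point on the mark's top, 32 mm from the tap's axis, 127.5 mm up. x axis: radially outward from the tap's axis through the mark, z up. The mark is 0.7 to 1.3 rad clockwise (from above) from the handle's rest position
- tap_grip (a point): grip point in the tap's black handle, on its vertical axis (above the stand's origin), 177 mm up with the plug raised; moves with the handle. x: along the bar to its red pointer, z up. Bar 56 mm long (28 each way), 14 thick (own y), from 17 mm below this point to 13 above; low 8 mm thick pointer nose out to 44 mm. Below: 13 mm stem, brass plug 33 mm across (top 31 mm down), ring 52 mm down
- pointer_tip (a point): the end of the red pointer on the handle, 44 mm from the tap's axis; axes as tap_grip
- tap_turn (a joint): handle turn, rad: 0 at rest (pointer to the stand's -y), grows clockwise seen from above, stop at 1.65. Plug up: turns easily (damped) and a weak return spring (0.01 to 0.02 N m) swings it back to 0 within some seconds when let go. Plug seated: the wedged taper holds its angle by itself with some 0.2 N m; turning it while pressing hard takes up to about 0.5 N m, pressing lightly much less
- tap_press (a joint): how far the tapered plug is pressed down, m: 0 to 0.0015 at the start. It moves down stiffly (about 8 N) and stays at the depth where it is left. From 0.005 on it meets its tapered seat and wedges, ever tighter: a push of 12 to 22 N takes it to about 0.006 to 0.0085, and it stays wedged there, springing back up to 1 mm when let go. Above 0.005 it counts as home
- measure_cup: steel measuring cup, loose, about 70 g; origin on its underside plane midway along its 146 mm length. Round bowl 70 mm across, 45 mm high, centred 38 mm along own +y; flat straight handle 18 mm wide (own x), 4 mm thick, from 40 to 44 mm above the base, running along own -y to 73 mm from the origin
- cup_centre (a point): centre of the cup's bowl, on its underside (height 0 when it stands on the work surface); axes as the cup's
- handle_grip (a point): point in the middle of the cup handle's thickness, 83 mm from the bowl's centre and 42 mm above its base, where the handle can be gripped from above across its 18 mm width; axes as the cup's
- tin_1: tomato tin, 58 mm across, 72 mm high, bystander; origin at the centre of its underside. The tin and the cup stand on opposite sides of the tap, swapped at random
- mill: clear salt mill with grey top, 44 mm across, 90 mm high, bystander behind the work; origin at the centre of its underside
- spice_jar: spice jar with pale contents and black cap, 56 mm square, 125 mm high, bystander at the back on the left; origin at the centre of its underside
Not all that is in view belongs to the job. What is shaped like the measure_cup but turquoise is not meant.

How it is judged:
By the outcome, as a careful person would: the job done as asked, in the order asked, and still so for the second after the job is handed in, with the robot touching nothing.
It also fails if it takes over 59 s, if anything falls off the work surface, if the arm or the gripper's body presses on something with over 40 N, if the wrist force passes 120 N, or if a joint passes its speed limit or range.

ROBOT

A 7-joint arm with a two-finger parallel gripper is mounted at the origin on a cart in front of the work surface, level with it; the furniture and walls round the work are solid. World frame = base frame: x ahead of the robot, y to its left, z up, the work surface at z = 0. Lengths are in mm, angles in rad, forces in N, time in s.
With the tool pointing down it reaches from about 400 to 850 mm from the base axis. Payload 4.5 kg.
Tool frame: the origin (TCP) lies between the finger pads; the fingertips stand 17 mm ahead of it and the grasp point (between the pads) lies 2 mm behind it (env.tip_reach is the distance from the TCP to the fingertips, in mm); z points along the fingers, y is the line along which they close (so a half turn about z gives the same grasp; the last joint's range is limited). The gripper opens to 85 mm and grips with 20 to 120 N. Pads are 22 mm wide; open, the fingers measure 114 mm over their backs; the gripper's body (76 mm by 85 mm) begins 54 mm behind the grasp point. The pads swing forward as they close: fully open they stand 13 mm farther back than shut.
Start: joints at [1.269, 0.689, -0.195, 1.565, 0.157, 0.902, -0.215], TCP at [205.982, -590.105, 248.317] pointing down, gripper open.
Joint ranges: [-3.01, 3.01], [-0.46, 2.08], [-1.47, 1.51], [0.13, 2.56], [-1, 4.14], [0.04, 2.09], [-2.66, 2.66]. Speed limits (rad/s): [2.57, 2.57, 3.14, 3.14, 3.14, 3.14, 3.14].

INTERFACE

Orientations are given as a unit quaternion [x, y, z, w].
In Python, from cell import env gives the robot as it stands. The module is installed in compiled form; this text tells all that it offers.
- The arm moves only by the tool step_arm, never from a script. Its argument "series" is a list of rows, each a list of 5 numbers: the shift along the tool's x, y, z in mm, then the turn about the tool's z in rad, then the opening, from -1 (shut) to 1 (fully open). In form: [[tx, ty, tz, turn, claw], ...]. A call has 1 to 12 rows; each row is the pose to reach, as a shift and turn from the pose commanded when the call began, along the tool's axes at that moment; what a row does not reach only later rows make up. A row lasts 1/12 s, in which the tool goes at most 41.7 mm and 7.16 degrees, less where a joint would pass 70% of its speed; a pose out of reach is approached as far as the arm can. A call with a gripper value outside its range is refused whole. The fingers move at their own pace and stop on an object; "grip_force" is the grip in N (left out, the last holds). Time passes only in rows, so rows that repeat a pose let the fingers close. It gives the time, the measured TCP pose, the force, the opening and the grip force at its end, in the units of the state.
- env.state(): the state, without advancing time (a new reading comes with each control period).
- env.grab_frame(name): name is "scene" or "top" or "wrist"; returns a dict with "pixels" (480x640x3 uint8, blue, green, red), "intrinsics" (3x3 intrinsics, pixels), "extrinsics" (4x4, takes a point from camera to world coordinates); the wrist camera has in their place "hand_eye" (4x4, takes a point from camera to tool coordinates, whose origin is the TCP and whose axes are the flange's). Camera axes: x right, y up, looking along -z (the intrinsics and any distortion apply to the point x, -y, -z); pixel columns grow to the right and rows downward; lengths in mm; the calibration is good to about 2 mm. A picture is of the moment at which its call begins: read the wrist's pose just before it. There is no depth.
- env.hand_in(): hands the job in; it is judged then, once.
The state is a dict: "time_s": time; "qpos": joint angles; "joint_velocities": joint speeds; "effort": joint torques, N m; "tool_pos": TCP position; "tool_rot": TCP orientation; "force": force on the tool from outside, world axes, zero at the start; "ft_torque": the same for the moment, N m; "gripper_width": finger opening in mm; "grip_force": force on a finger pad.
Only numpy, scipy, OpenCV 4.12 (cv2) and the standard library are available. Lean on these libraries where they do the work, as an engineer would, in place of code of your own. Each camera call takes 0.05 s, during which the arm holds its last target. There are 200 camera calls.

## Working session

There is one attempt and no reset: what is moved stays moved. The work goes in short steps, Python scripts to look and compute and a tool call to move; the robot and the scene stay as the last step left them, time stands still between calls to the robot, and variables do not carry over. Pictures are saved under pics/ and viewed, at most 10 in all, crops included, and the job is handed in when it is done.

Besides the shell and the picture viewer there is one more tool, called after "Call:" as name(argument=value, ...) on one line, values as JSON. step_arm: Moves the arm, as the interface text tells. Its arguments: {"type":"object","properties":{"series":{"type":"array"},"grip_force":{"type":"number"}},"required":["series"]}

```bash
mkdir -p pics; cat > h.py <<'E'
import numpy as np, cv2
from cell import env
from scipy.spatial.transform import Rotation as R
def grab(n,save=None):
    s=env.state(); f=env.grab_frame(n)
    if save: cv2.imwrite('pics/'+save,f['pixels'])
    if n=='wrist':
        T=np.eye(4);T[:3,:3]=R.from_quat(s['tool_rot']).as_matrix();T[:3,3]=s['tool_pos']
        E=T@np.array(f['hand_eye'])
    else: E=np.array(f['extrinsics'])
    return f['pixels'],np.array(f['intrinsics']),E
def proj(p,K,E):
    c=np.linalg.inv(E)@np.append(p,1); return (K@np.array([c[0]/-c[2],-c[1]/-c[2],1]))[:2]
def back(uv,z,K,E):
    d=np.linalg.inv(K)@np.array([uv[0],uv[1],1]); d=E[:3,:3]@np.array([d[0],-d[1],-d[2]]);o=E[:3,3]
    return o+d*(z-o[2])/d[2]
E
python3 - <<'E'
from h import *
for n in('scene','top'):
    f=env.grab_frame(n);cv2.imwrite(f'pics/{n}0.png',f['pixels']);print({k:v for k,v in f.items() if k!='pixels'})
s=env.state();print(s)
print(R.from_quat(s['tool_rot']).as_matrix(), env.tip_reach)
E
```

```text
{'intrinsics': array([[545.97542093,   0.        , 313.93620951],
       [  0.        , 545.97542093, 234.17308123],
       [  0.        ,   0.        ,   1.        ]]), 'extrinsics': array([[-7.20229824e-01,  3.12672491e-01, -6.19277735e-01,
        -2.20597343e+02],
       [-6.93682811e-01, -3.35594946e-01,  6.37322673e-01,
         9.13135449e+02],
       [-8.55321039e-03,  8.88601117e-01,  4.58601022e-01,
         7.30048143e+02],
       [ 0.00000000e+00,  0.00000000e+00,  0.00000000e+00,
         1.00000000e+00]])}
{'intrinsics': array([[546.44629282,   0.        , 315.88671854],
       [  0.        , 546.44629282, 242.88170754],
       [  0.        ,   0.        ,   1.        ]]), 'extrinsics': array([[-4.34687058e-01,  8.69056556e-01, -2.36194547e-01,
         3.22330072e+02],
       [-9.00580963e-01, -4.19166343e-01,  1.15123872e-01,
         1.92273719e+02],
       [ 1.04435097e-03,  2.62755170e-01,  9.64861975e-01,
         1.24150251e+03],
       [ 0.00000000e+00,  0.00000000e+00,  0.00000000e+00,
         1.00000000e+00]])}
{'time_s': 0.1, 'qpos': array([ 1.26882069,  0.6
[... 162 characters left out ...]
1.82027358e-03,
        2.52619405e-04, -8.76050096e-04,  6.19999337e-04]), 'effort': array([-3.49269583e-03, -5.40603805e+01, -1.27135523e+00, -1.58986312e+01,
        9.44387459e-03,  4.37869880e-03,  4.48164565e-05]), 'tool_pos': array([ 205.70313532, -589.57540455,  247.55260684]), 'tool_rot': array([ 9.85934813e-01,  1.67128213e-01, -2.08280924e-04, -8.13271303e-04]), 'force': array([0.87875302, 0.0981708 , 0.1891072 ]), 'ft_torque': array([0.04692157, 0.02814162, 0.00537375]), 'grip_force': 0.0, 'gripper_width': 85.2123619070076}
[[ 9.44136234e-01  3.29554709e-01 -6.82543987e-04]
 [ 3.29555386e-01 -9.44134998e-01  1.53404574e-03]
 [-1.38861668e-04 -1.67328422e-03 -9.99998590e-01]] 17.0
```

View pics/top0.png

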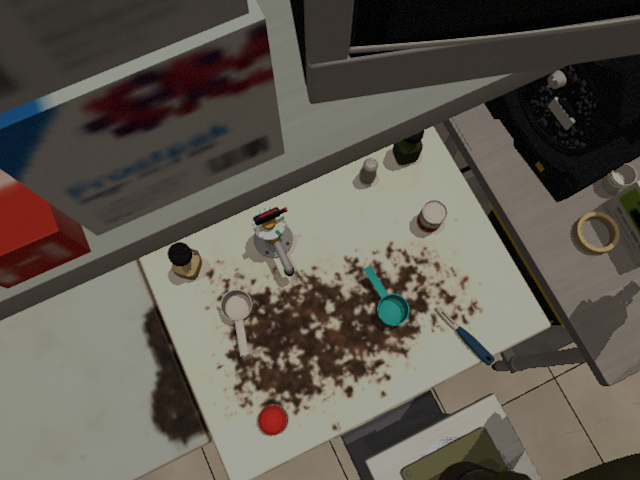

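View pics/scene0.png

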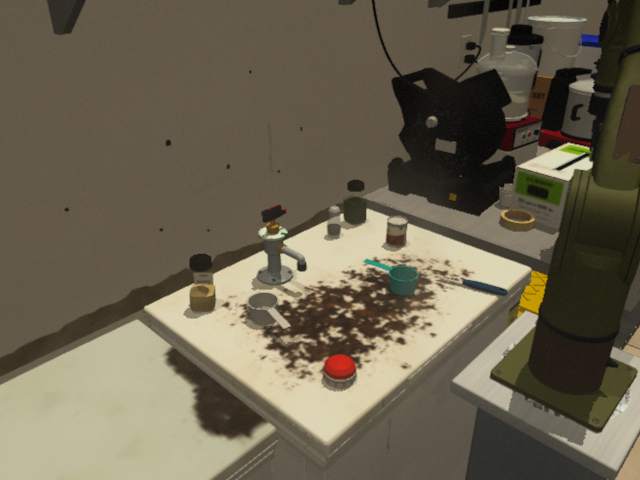

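Cup candidates: the steel cup at top (237,305) with its handle end at (243,355), and the turquoise cup at top (393,310). The red thing at (272,420) is no cup. I choose the steel one and check it in a close crop.

```bash
python3 - <<'E'
from h import *
a=cv2.imread('pics/top0.png')[195:365,195:310];b=cv2.imread('pics/scene0.png')[195:345,235:335]
a=cv2.resize(a,None,fx=3.5,fy=3.5,interpolation=2);b=cv2.resize(b,None,fx=3.9667,fy=3.9667,interpolation=2)[:595]
a=a[:595];cv2.imwrite('pics/c1.png',np.hstack([a,b]))
_,K,E=grab('top')
for n,uv,z in [('bowl rim',(237,305),45),('handle end',(243,354),42),('tap foot',(273,242),12),('nozzle',(289,270),60),('tin top',(433,214),72),('handle',(268,215),185)]:
    print(n,back(uv,z,K,E).round(1))
E
```

```text
bowl rim [563.  267.5  45. ]
handle end [460.7 298.6  42. ]
tap foot [668.7 134.8  12. ]
nozzle [581.4 131.9  60. ]
tin top [ 554.8 -214.    72. ]
handle [676.1 128.3 185. ]
```

View pics/c1.png

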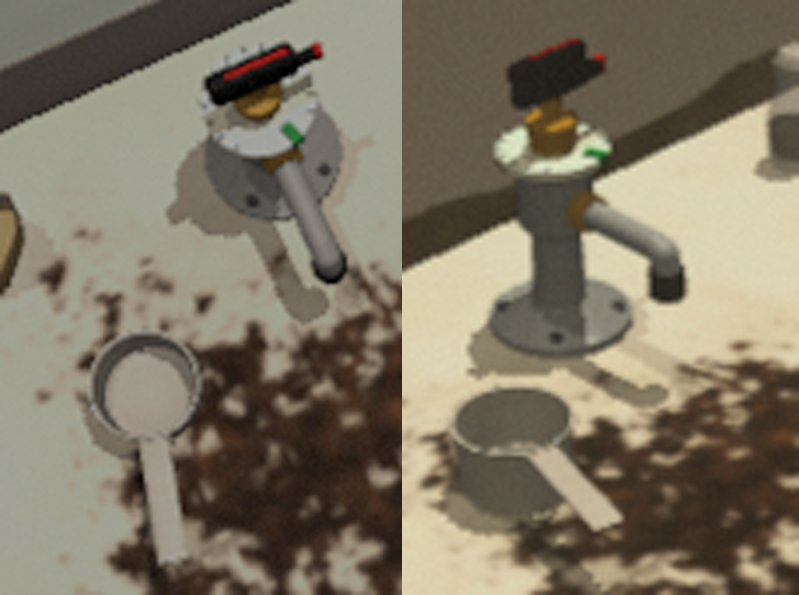

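The crop confirms the steel cup (bowl in top picture about (237,305), handle end (244,355)). The tap spout runs to (289,271), the mark is at (278,233), and the pointer tip is at (286,209). Next I fit these points across both views.

```bash
cat > fit.py <<'E'
from h import *
from scipy.optimize import least_squares
_,Kt,Et=grab('top');_,Ks,Es=grab('scene')
def run(f,p0,obs):
    r=lambda p:np.concatenate([proj(f(p)[n],*( (Kt,Et) if c=='t' else (Ks,Es)))-uv for n,c,uv in obs])
    s=least_squares(r,p0,loss='soft_l1');print(s.x.round(3));print([(o[0],o[1],e) for o,e in zip(obs,r(s.x).reshape(-1,2).round(1).tolist())]);return s.x
def stand(p):
    x,y,a,m=p;o=np.array([x,y,0]);d=lambda t,r,z:o+[r*np.cos(t),r*np.sin(t),z]
    return dict(ring=d(0,0,125),noz=d(a+np.pi,100,60),foot=d(0,0,12),mark=d(m,32,127.5),tip=d(a-np.pi/2,44,165))
p=run(stand,[670,133,0,3.3],[('ring','t',(269.9,223.6)),('ring','s',(273.1,232.1)),('foot','s',(275.1,272.6)),('noz','s',(301.3,266.8)),('mark','t',(278.4,233)),('mark','s',(284.2,233.8)),('tip','t',(285.9,209.3)),('tip','s',(285.7,210.6))])
print(stand(p)); print('turn',(p[2]-np.pi/2-p[3])%(2*np.pi))
def cup(p):
    x,y,a=p;o=np.array([x,y,0]);d=np.array([np.cos(a),np.sin(a),0])
    return dict(rim=o+[0,0,45],end=o+111*d+[0,0,44],grip=o+83*d+[0,0,42])
q=run(cup,[563,267,2.8],[('rim','t',(236.9,305.3)),('rim','s',(262.7,300.9)),('end','t',(244.4,355)),('end','s',(285.4,326.6))])
print(cup(q))
E
python3 fit.py
```

```text
[ 6.78671e+02  1.31237e+02 -1.40000e-02  3.44300e+00]
[('ring', 't', [-1.3, -0.3]), ('ring', 's', [-0.2, -0.4]), ('foot', 's', [-0.3, -1.2]), ('noz', 's', [0.7, 2.5]), ('mark', 't', [0.1, 0.5]), ('mark', 's', [0.1, -0.4]), ('tip', 't', [0.5, -0.3]), ('tip', 's', [-0.0, 0.8])]
{'ring': array([678.67134888, 131.23657797, 125.        ]), 'noz': array([578.68134843, 132.65072424,  60.        ]), 'foot': array([678.67134888, 131.23657797,  12.        ]), 'mark': array([648.10977527, 121.75026055, 127.5       ]), 'tip': array([678.04912453,  87.24097778, 165.        ])}
turn 1.2556836853034907
[564.584 268.789   2.873]
[('rim', 't', [-0.7, -0.7]), ('rim', 's', [0.4, -0.5]), ('end', 't', [-0.8, 0.2]), ('end', 's', [1.4, 0.3])]
{'rim': array([564.58421074, 268.78915246,  45.        ]), 'end': array([457.56847743, 298.26172996,  44.        ]), 'grip': array([484.56343719, 290.82720591,  42.        ])}
```

Call:
step_arm(series=[[328,-351,0,0.604,1],[328,-351,0,0.604,1],[328,-351,0,0.604,1],[328,-351,0,0.604,1],[328,-351,0,0.604,1],[328,-351,0,0.604,1],[328,-351,0,0.604,1],[328,-351,0,0.604,1],[328,-351,0,0.604,1],[328,-351,0,0.604,1],[328,-351,0,0.604,1],[328,-351,0,0.604,1]], grip_force=40)

```text
time_s: 1.25
tool_pos: [401.9, -145.7, 248.4]
tool_rot: [0.991, -0.131, 0.001, -0.001]
force: [0.2, -0.7, 0.4]
gripper_width: 85.4
grip_force: 0.0
```

```bash
cat >> h.py <<'E'
def to(x,y,z=None,yaw=None):
    "print shift for move of TCP to world point, yaw of tool x"
    s=env.state();M=R.from_quat(s['tool_rot']).as_matrix();p=np.array(s['tool_pos'])
    t=np.array([x,y,p[2] if z is None else z]);c=np.arctan2(M[1,0],M[0,0])
    print('t',round(s['time_s'],2),'pos',p.round(1),'yaw',c.round(3),'q',s['qpos'].round(2),'F',s['force'].round(1),'w',round(s['gripper_width'],1))
    print('shift',(M.T@(t-p)).round(1),'turn',None if yaw is None else round((c-yaw+np.pi)%(2*np.pi)-np.pi,3))
E
python3 -c "
from h import *
to(485,291,140,-.268)"
```

```text
t 1.25 pos [ 401.9 -145.7  248.4] yaw -0.262 q [ 0.22  0.44  0.03  2.14 -0.03  0.56 -1.56] F [ 0.2 -0.7  0.4] w 85.4
shift [ -33.  -443.1  109.4] turn 0.006
```

Call:
step_arm(series=[[-33,-443,100,0.006,1],[-33,-443,100,0.006,1],[-33,-443,100,0.006,1],[-33,-443,100,0.006,1],[-33,-443,100,0.006,1],[-33,-443,100,0.006,1],[-33,-443,100,0.006,1],[-33,-443,100,0.006,1],[-33,-443,100,0.006,1],[-33,-443,100,0.006,1],[-33,-443,100,0.006,0.2],[-33,-443,100,0.006,0.2]])

```text
time_s: 2.25
tool_pos: [484.9, 296.3, 146.7]
tool_rot: [0.991, -0.131, -0.0, -0.004]
force: [0.0, 0.4, -0.2]
gripper_width: 63.7
grip_force: 0.0
```

```bash
python3 -c "
from h import *
to(485,291,40,-.268)
im,K,E=grab('wrist')
print(K,E.round(3))
import numpy as np
for n,p in dict(grip=(484.6,290.8,44),end=(457.6,298.3,44),rim=(564.6,268.8,45)).items():
    u=proj(np.array(p),K,E);print(n,u); cv2.circle(im,tuple(int(v) for v in u),3,(0,0,255),1)
cv2.imwrite('pics/w1.png',im)"
```

```text
t 2.25 pos [484.9 296.3 146.7] yaw -0.262 q [-0.7   0.76  0.12  1.84 -0.17  0.54 -2.3 ] F [ 0.   0.4 -0.2] w 63.7
shift [  1.6   5.9 106.6] turn 0.006
[[372.93344857   0.         320.53688691]
 [  0.         372.93344857 242.3477609 ]
 [  0.           0.           1.        ]] [[-2.59000e-01  9.26000e-01  2.75000e-01  5.54351e+02]
 [-9.66000e-01 -2.46000e-01 -8.20000e-02  2.76547e+02]
 [-8.00000e-03 -2.87000e-01  9.58000e-01  2.72140e+02]
 [ 0.00000e+00  0.00000e+00  0.00000e+00  1.00000e+00]]
grip [330.16509919 246.28862087]
end [329.49190346 286.69147155]
rim [332.12026063 108.81921151]
```

View pics/w1.png

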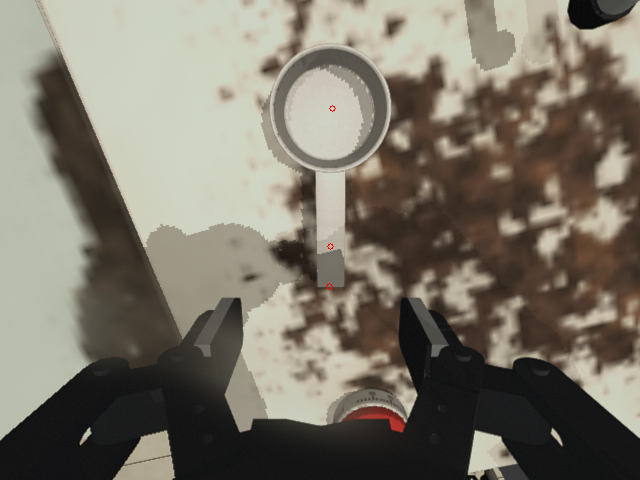

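The steel cup lies under the gripper: bowl centre (331,108), handle end (330,287). My estimate fits within 2 mm. Lower and grip.

Call:
step_arm(series=[[2,3,40,0.006,0.2],[2,3,80,0.006,0.2],[2,3,105,0.006,0.2],[2,3,105,0.006,0.2],[2,3,105,0.006,-1],[2,3,105,0.006,-1],[2,3,105,0.006,-1],[2,3,105,0.006,-1],[2,3,105,0.006,-1],[2,3,105,0.006,-1],[2,3,105,0.006,-1],[2,3,105,0.006,-1]], grip_force=50)

```text
time_s: 3.3
tool_pos: [486.8, 282.3, 43.8]
tool_rot: [0.99, -0.14, 0.0, -0.0]
force: [-0.7, 1.5, 3.1]
gripper_width: 15.7
grip_force: 48.3
```

```bash
python3 -c "
from h import *
to(485,291,45)"
```

```text
t 3.3 pos [486.8 282.3  43.8] yaw -0.28 q [-0.65  0.93  0.08  1.89 -0.19  0.33 -2.27] F [-0.7  1.5  3.1] w 15.7
shift [-4.2 -7.9 -1.2] turn None
```

Call:
step_arm(series=[[0,0,-3,0,-1],[0,0,-6,0,-1],[0,0,-8,0,-1],[0,0,-8,0,-1],[0,0,-8,0,-1]])

```text
time_s: 3.72
tool_pos: [486.6, 281.8, 51.3]
tool_rot: [0.99, -0.14, -0.0, 0.0]
force: [0.1, -0.7, -0.0]
gripper_width: 15.9
grip_force: 48.1
```

```bash
python3 -c "
from h import *
to(485,291,45)
im,K,E=grab('wrist')
im2,K2,E2=grab('scene')
b=cv2.resize(im2[215:345,225:335],None,fx=3.7,fy=3.7,interpolation=2)[:480,:390]
for n,p in dict(noz=(578.7,132.7,60)).items(): print(proj(np.array(p),K,E))
cv2.imwrite('pics/w2.png',np.hstack([im[:,150:550],b]))"
```

```text
t 3.72 pos [486.6 281.8  51.3] yaw -0.28 q [-0.65  0.91  0.08  1.89 -0.19  0.34 -2.27] F [ 0.1 -0.7 -0. ] w 15.9
shift [-4.1 -8.4  6.3] turn None
[ 780.62878827 -104.17773055]
```

View pics/w2.png

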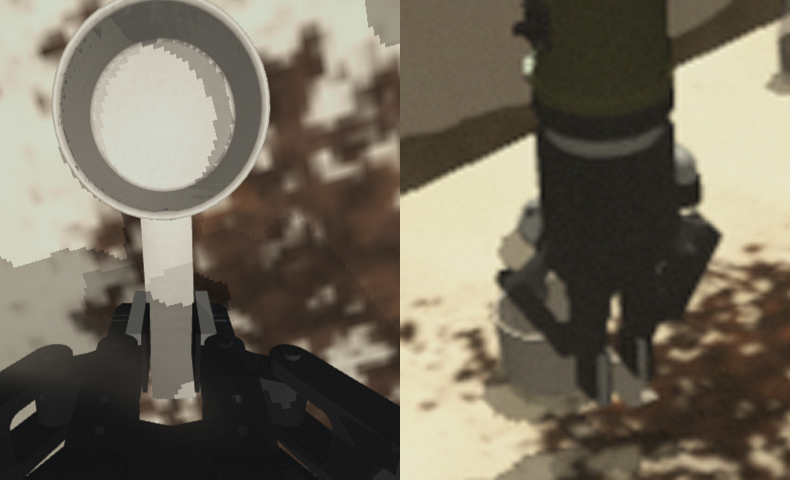

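The cup is held: rim centre about (311,110) in the full wrist picture, hanging level.

```bash
python3 -c "
from h import *
im,K,E=grab('wrist')
c=back((311,110),52.5,K,E);s=env.state();M=R.from_quat(s['tool_rot']).as_matrix()
p=np.array(s['tool_pos']);print(c,p,M.T@(c-p))
t=np.array([578.7,132.7])-c[:2]+p[:2];to(*t)"
```

```text
[562.64810142 262.90106169  52.5       ] [486.51829073 281.76492303  51.11985484] [78.37725439 -2.92363777 -1.39874157]
t 3.87 pos [486.5 281.8  51.1] yaw -0.28 q [-0.65  0.91  0.08  1.89 -0.19  0.34 -2.27] F [ 0.8  0.1 -1. ] w 15.8
shift [ 51.4 120.7   0. ] turn None
```

Call:
step_arm(series=[[0,15,0,0,-1],[0,40,0,0,-1],[0,65,0,0,-1],[0,90,0,0,-1],[0,110,0,0,-1],[0,118,0,0,-1],[0,121,0,0,-1],[0,121,0,0,-1],[0,121,0,0,-1]])

```text
time_s: 4.62
tool_pos: [454.0, 167.3, 51.3]
tool_rot: [0.99, -0.139, 0.001, -0.001]
force: [0.7, 0.4, -0.9]
gripper_width: 15.6
grip_force: 48.3
```

```bash
python3 -c "
from h import *
im,K,E=grab('wrist')
to(500,150)
s=env.state();M=R.from_quat(s['tool_rot']).as_matrix();p=np.array(s['tool_pos'])
b=p+M@[78.4,-2.9,-1.4];print('bowl',b)
for q,c in ((b,(255,0,0)),((578.7,132.7,60),(0,0,255)),((578.7,132.7,99),(0,255,0))):
    u=proj(np.array(q),K,E);print(u);cv2.circle(im,tuple(int(v) for v in u),3,c,1)
cv2.imwrite('pics/w3.png',im)"
```

```text
t 4.67 pos [454.  167.5  51.2] yaw -0.278 q [-0.46  0.87  0.02  2.13 -0.14  0.14 -2.16] F [ 0.2 -0.  -0.9] w 15.6
shift [49.1  4.2  0. ] turn None
bowl [530.13769444 148.80125429  52.71106297]
[310.20149682 110.26158033]
[ 316.08242474 -102.5351888 ]
[ 312.6511059  -252.61768929]
```

View pics/w3.png

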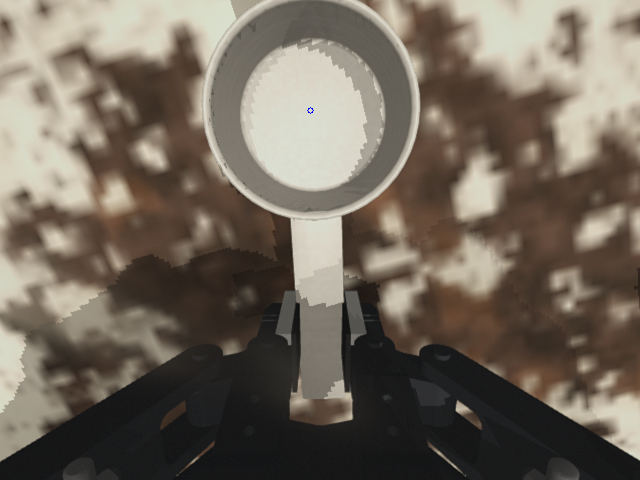

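The held bowl is centred at (310,110); the nozzle is out of view. I'll refine the nozzle position from the earlier pictures by its black outline.

```bash
cat > noz.py <<'E'
from h import *
from scipy.optimize import least_squares
def blob(f,x0,y0,x1,y1,th=45):
    a=cv2.imread(f)[y0:y1,x0:x1];m=(a.max(2)<th).astype('uint8')
    n,l,st,ce=cv2.connectedComponentsWithStats(m);i=1+st[1:,4].argmax();x,y,w,h,ar=st[i]
    print(f,[x+x0,y+y0,x+x0+w,y+y0+h],ar);return x+x0,y+y0,x+x0+w,y+y0+h
bt=blob('pics/top0.png',275,255,300,285);bs=blob('pics/scene0.png',290,248,315,280)
bw=blob('pics/w1.png',555,0,639,60,60)
_,Kt,Et=grab('top');_,Ks,Es=grab('scene');_,Kw,_=grab('wrist')
Ew=np.array([[-2.59000e-01,9.26000e-01,2.75000e-01,5.54351e+02],[-9.66000e-01,-2.46000e-01,-8.20000e-02,2.76547e+02],[-8.00000e-03,-2.87000e-01,9.58000e-01,2.72140e+02],[0,0,0,1]])
th=np.linspace(0,2*np.pi,40)
def box(x,y,K,E):
    q=np.array([proj(np.array([x+11.5*np.cos(t),y+11.5*np.sin(t),z]),K,E) for t in th for z in(60,84)]);return *q.min(0),*q.max(0)
for n,b,K,E in(('t',bt,Kt,Et),('s',bs,Ks,Es),('w',bw,Kw,Ew)): print(n,np.round(box(578.7,132.7,K,E),1))
def r(p):
    s=box(*p,Ks,Es);t=box(*p,Kt,Et);w=box(*p,Kw,Ew)
    return [s[0]-bs[0],s[2]-bs[2],s[3]-bs[3],t[0]-bt[0],t[2]-bt[2],t[3]-bt[3],(w[0]-bw[0])/2,(w[3]-bw[3])/2]
o=least_squares(r,[578,132],loss='soft_l1');print(o.x,np.round(r(o.x),1))
E
python3 noz.py
```

```text
pics/top0.png [np.int32(285), np.int32(269), np.int32(294), np.int32(276)] 22
pics/scene0.png [np.int32(298), np.int32(264), np.int32(306), np.int32(271)] 36
pics/w1.png [np.int32(568), np.int32(0), np.int32(634), np.int32(29)] 1051
t [283.4 263.7 294.4 276.3]
s [296.9 258.1 306.8 271.8]
w [568.  -46.8 657.4  28.7]
[578.61313079 132.41628901] [-1.   0.9  0.8 -1.5  0.5  0.3  0.3 -0.1]
```

The nozzle fits at (578.6,132.4). Slide the cup in, then lower.

Call:
step_arm(series=[[8,1,2,0,-1],[20,2,3,0,-1],[34,2,3,0,-1],[45,2.5,3,0,-1],[51,2.5,3,0,-1],[51,2.5,3,0,-1],[51,2.5,5,0,-1],[51,2.5,7,0,-1],[51,2.5,7,0,-1]])

```text
time_s: 5.57
tool_pos: [500.2, 149.5, 44.0]
tool_rot: [0.99, -0.139, -0.001, 0.0]
force: [-0.8, 0.6, 3.4]
gripper_width: 15.8
grip_force: 48.7
```

```bash
python3 -c "
from h import *
to(500,150)
im,K,E=grab('wrist')
s=env.state();M=R.from_quat(s['tool_rot']).as_matrix();p=np.array(s['tool_pos'])
print('bowl',p+M@[78.4,-2.9,-1.4])"
```

```text
t 5.57 pos [500.2 149.5  44. ] yaw -0.279 q [-0.4   0.9   0.03  2.01 -0.11  0.23 -2.12] F [-0.8  0.6  3.4] w 15.8
shift [-0.3 -0.4  0. ] turn None
bowl [576.52857604 130.69466857  45.44378998]
```

Call:
step_arm(series=[[0,0,-2,0,-1],[1.5,-2,-2,0,-1],[1.5,-2,-2,0,-1],[1.5,-2,0,0,-1],[1.5,-2,0.5,0,-1],[1.5,-2,0,0,-0.5],[1.5,-2,0,0,0.2],[1.5,-2,0,0,0.2],[1.5,-2,0,0,0.2],[1.5,-2,-30,0,0.2],[1.5,-2,-70,0,0.2],[1.5,-2,-110,0,0.2]])

```text
time_s: 6.62
tool_pos: [502.6, 150.1, 154.7]
tool_rot: [0.99, -0.14, -0.001, 0.001]
force: [0.9, 0.5, 0.5]
gripper_width: 51.3
grip_force: 0.0
```

Call:
step_arm(series=[[0,0,-40,0,0.2],[-30,0,-80,0,0.2],[-60,0,-100,0,0.2],[-60,0,-110,0,0.2],[-60,0,-110,0,0.2]])

```text
time_s: 7.03
tool_pos: [445.6, 168.3, 266.9]
tool_rot: [0.99, -0.139, 0.002, -0.002]
force: [0.5, -0.3, 0.7]
gripper_width: 51.4
grip_force: 0.0
```

```bash
python3 -c "
from h import *
to(500,150)
im,K,E=grab('wrist')
for q in ((578.6,132.4,60),(678.7,131.2,125),(648.1,121.8,127.5),(678,87,165)): print(proj(np.array(q),K,E))
cv2.imwrite('pics/w4.png',im)"
```

```text
t 7.03 pos [445.6 168.3 266.9] yaw -0.278 q [-0.53  0.47  0.12  1.99 -0.08  0.68 -2.22] F [ 0.5 -0.3  0.7] w 51.4
shift [57.3  2.6  0.2] turn None
[318.98331831  46.67844203]
[ 271.30703401 -167.86565886]
[ 302.57628361 -112.37945902]
[ 352.99564954 -268.38832059]
```

View pics/w4.png

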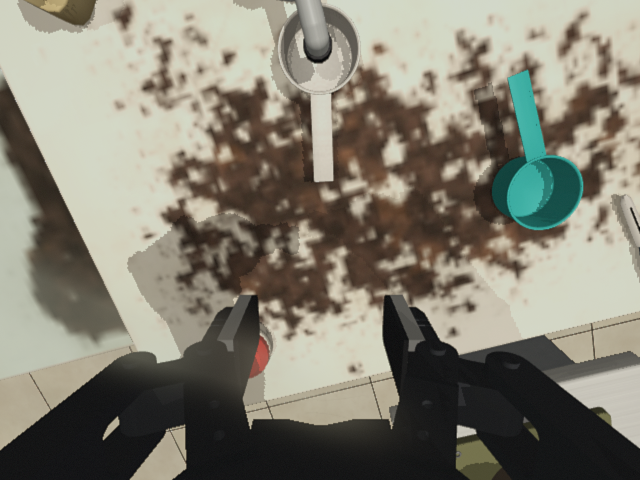

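The cup stands with its rim centred at about (319,50) and the nozzle at (318,48). I check this numerically and plan the handle grasp.

```bash
python3 -c "
from h import *
im,K,E=grab('wrist')
print(proj(np.array((578.6,132.4,45)),K,E),back((319,50),45,K,E))
g=im[0:100,270:370].astype(int);
to(678.7-70,131.2,262,0.0)
to(678.7,131.2,262,-np.pi/2);to(678.7,131.2,262,np.pi/2)"
```

```text
[318.03745514  51.25941271] [579.29715541 131.35717841  45.        ]
t 7.13 pos [446.4 167.1 264.3] yaw -0.28 q [-0.53  0.48  0.12  1.99 -0.08  0.68 -2.21] F [-0.8  0.1 -0.7] w 51.3
shift [165.8 -10.4   2.6] turn -0.28
t 7.13 pos [446.4 167.1 264.3] yaw -0.28 q [-0.53  0.48  0.12  1.99 -0.08  0.68 -2.21] F [-0.8  0.1 -0.7] w 51.3
shift [233.1 -29.8   2.7] turn 1.291
t 7.13 pos [446.4 167.1 264.3] yaw -0.28 q [-0.53  0.48  0.12  1.99 -0.08  0.68 -2.21] F [-0.8  0.1 -0.7] w 51.3
shift [233.1 -29.8   2.7] turn -1.851
```

```bash
python3 -c "
from h import *
im,K,E=grab('wrist')
f=env.grab_frame('wrist');print(np.array(f['hand_eye']).round(2))
_,K,E=grab('top');print('edge',back((250,207),0,K,E),back((345,165),0,K,E),'shelf?',back((230,205),400,K,E))
_,K,E=grab('scene')
for u in((150,303),(220,272),(330,205)): print(back(u,0,K,E))"
```

```text
[[   0.      0.96    0.29   72.06]
 [   1.     -0.      0.      0.13]
 [   0.      0.29   -0.96 -125.54]
 [   0.      0.      0.      1.  ]]
edge [775.14910222 147.65346806   0.        ] [ 773.35183709 -106.06178336    0.        ] shelf? [646.52162747 189.93192517 400.        ]
[802.55886115 416.11894628   0.        ]
[794.93863868 216.82798064   0.        ]
[ 870.45681269 -285.94290907    0.        ]
```

Call:
step_arm(series=[[20,-3,0,-0.12,0.2],[40,-6,0,-0.24,0.2],[60,-9,0,-0.36,0.2],[80,-12,0,-0.48,0.2],[100,-14,0,-0.6,0.2],[120,-17,0,-0.72,0.2],[140,-19,0,-0.84,0.2],[160,-21,0,-0.96,0.2],[180,-24,0,-1.08,0.2],[200,-26,0,-1.2,0.2],[220,-28,0,-1.32,0.2],[233,-30,0,-1.44,0.2]])

```text
time_s: 8.33
tool_pos: [679.9, 129.5, 262.2]
tool_rot: [0.836, 0.549, -0.001, 0.0]
force: [-0.3, -0.2, -0.5]
gripper_width: 51.1
grip_force: 0.0
```

Call:
step_arm(series=[[0,0,0,-0.12,0.2],[0,0,0,-0.24,0.2],[0,0,0,-0.36,0.2],[0,0,0,-0.4,0.2],[0,0,0,-0.4,0.2],[0,0,0,-0.4,0.2]])

```text
time_s: 8.83
tool_pos: [678.0, 130.8, 262.8]
tool_rot: [0.712, 0.702, -0.001, -0.001]
force: [0.2, -0.1, -0.3]
gripper_width: 51.3
grip_force: 0.0
```

```bash
python3 -c "
from h import *
to(678.7,131.2,174,1.557)
im,K,E=grab('wrist')
for q,c in (((678.7,131.2,190),(0,255,0)),((678,87,165),(255,255,0)),((678.7,131.2,125),(255,0,0)),((648.1,121.8,127.5),(255,0,255))):
    u=proj(np.array(q),K,E);print(u);cv2.circle(im,tuple(int(v) for v in u),3,c,1)
cv2.imwrite('pics/w5.png',im)"
```

```text
t 8.83 pos [678.  130.8 262.8] yaw 1.557 q [-0.06  0.79 -0.41  1.32  0.32  1.1  -0.52] F [ 0.2 -0.1 -0.3] w 51.3
shift [ 0.4  0.8 88.8] turn 0.0
[323.289232   264.90125108]
[322.8112025  314.69045398]
[322.88684585 234.42178341]
[281.32890713 248.19318422]
```

View pics/w5.png

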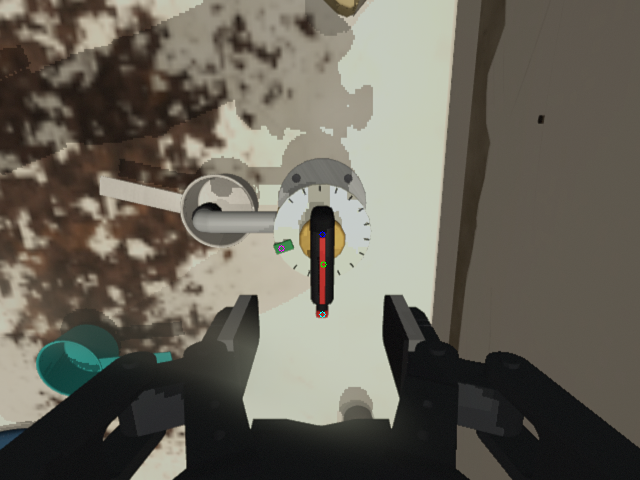

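The handle bar runs from (321,207) to the pointer tip (322,315), the ring is centred at about (322,234), and the green mark is at (284,246). Predictions match. I refine the mark's angle.

```bash
cat > ang.py <<'E'
from h import *
im,K,E=grab('wrist');im=im.astype(int)
b,g,r=im[...,0],im[...,1],im[...,2]
G=(g>r+40)&(g>b+25);G[:, :262]=0;G[:,400:]=0;G[:190]=0;G[290:]=0
v,u=np.nonzero(G);print('mark px',u.mean(),v.mean(),len(u),u.min(),u.max(),v.min(),v.max())
m=back((u.mean(),v.mean()),127,K,E)
W=(im.min(2)>185)
c=np.array([678.7,131.2]);d=m[:2]-c;print(m,np.hypot(*d),'mark ang',np.arctan2(d[1],d[0])%(2*np.pi))
Rd=(r>g+60)&(r>b+60);Rd[:,:262]=0;Rd[:,400:]=0;Rd[:190]=0;Rd[330:]=0
v,u=np.nonzero(Rd);print('red',len(u));vx,vy,x0,y0=cv2.fitLine(np.stack([u,v],1).astype('float32'),2,0,.01,.01).ravel()
p=back((x0+30*vx,y0+30*vy),188,K,E);q=back((x0-30*vx,y0-30*vy),188,K,E);l=p-q;print('bar ang',np.arctan2(l[1],l[0]),'line dist',(np.cross(l[:2],c-q[:2])/np.hypot(*l[:2])))
E
python3 ang.py
```

```text
mark px 283.1849710982659 246.4971098265896 173 274 292 240 253
[649.49148874 123.00806834 127.        ] 30.33553814749146 mark ang 3.4150314373158457
red 476
bar ang -1.5827652472227212 line dist 0.9721551261558032ang.py:11: DeprecationWarning: Arrays of 2-dimensional vectors are deprecated. Use arrays of 3-dimensional vectors instead. (deprecated in NumPy 2.0)
  p=back((x0+30*vx,y0+30*vy),188,K,E);q=back((x0-30*vx,y0-30*vy),188,K,E);l=p-q;print('bar ang',np.arctan2(l[1],l[0]),'line dist',(np.cross(l[:2],c-q[:2])/np.hypot(*l[:2])))
```

Call:
step_arm(series=[[0,0,30,0,0.2],[0,0,60,0,0.2],[0,0,80,0,0.2],[0,0,87,0,0.2],[0,0,87,0,0.2],[0,0,87,0,-1],[0,0,87,0,-1],[0,0,87,0,-1],[0,0,87,0,-1],[0,0,87,0,-1],[0,0,87,0,-1],[0,0,87,0,-1]], grip_force=60)

```text
time_s: 9.93
tool_pos: [678.8, 132.0, 179.2]
tool_rot: [0.711, 0.703, 0.001, 0.001]
force: [-1.4, -0.9, 6.5]
gripper_width: 13.1
grip_force: 62.4
```

```bash
python3 -c "
from h import *
to(677.9,131.2,174,1.557);print(env.state()['ft_torque'])"
```

```text
t 9.93 pos [678.8 132.  179.2] yaw 1.56 q [-0.07  0.88 -0.39  1.4   0.37  0.93 -0.56] F [-1.4 -0.9  6.5] w 13.1
shift [-0.8 -0.9  5.2] turn 0.003
[-0.03008934  0.32985526 -0.00293452]
```

Call:
step_arm(series=[[0,0,0,0.11,-1],[0,0,0,0.22,-1],[0,0,0,0.33,-1],[0,0,0,0.44,-1],[0,0,0,0.55,-1],[0,0,0,0.66,-1],[0,0,0,0.77,-1],[0,0,0,0.88,-1],[0,0,0,0.99,-1],[0,0,0,1.1,-1],[0,0,0,1.2,-1],[0,0,0,1.27,-1]], grip_force=100)

```text
time_s: 10.93
tool_pos: [678.7, 131.9, 179.1]
tool_rot: [0.99, 0.142, 0.001, -0.0]
force: [-2.0, -0.1, 6.8]
gripper_width: 12.1
grip_force: 100.2
```

Call:
step_arm(series=[[0,0,0,0,-1],[0,0,0,0,-1],[0,0,0,0,-1]])

```text
time_s: 11.18
tool_pos: [678.7, 132.0, 179.1]
tool_rot: [0.989, 0.145, 0.001, -0.0]
force: [-2.1, 0.1, 6.7]
gripper_width: 12.2
grip_force: 100.2
```

```bash
python3 -c "
from h import *
to(678,131.2,174,3.43-np.pi);print(env.state()['ft_torque'])
im,K,E=grab('wrist')
for q in ((678.7,131.2,125),(648.1,121.8,127.5)):print(proj(np.array(q),K,E))
im2,_,_=grab('scene')
b=cv2.resize(im2[180:310,215:335],None,fx=3.7,fy=3.7,interpolation=2)[:480,:380]
cv2.imwrite('pics/w6.png',np.hstack([im[:,120:520],b]))"
```

```text
t 11.18 pos [678.7 132.  179.1] yaw 0.29 q [-0.24  0.85 -0.04  1.41  0.04  0.87 -1.57] F [-2.1  0.1  6.7] w 12.2
shift [-0.9  0.5  5.1] turn 0.002
[-0.02842606  0.47572863  0.01427786]
[322.61136286 277.26663902]
[323.00596288 334.78385214]
```

View pics/w6.png

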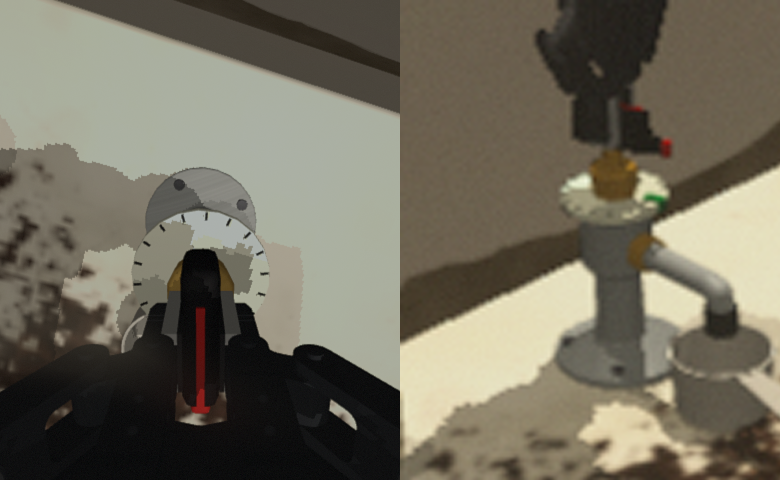

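The handle turned with the gripper: pointer tip at (203,410) in the left half, above the mark's side; the scene view shows it over the green mark. Now press in steps.

Call:
step_arm(series=[[0,0,1,0,-1],[0,0,2,0,-1],[0,0,3,0,-1],[0,0,4,0,-1],[0,0,5,0,-1],[0,0,5,0,-1],[0,0,5,0,-1]])

```text
time_s: 11.87
tool_pos: [678.7, 131.9, 174.5]
tool_rot: [0.99, 0.145, 0.001, -0.0]
force: [-2.7, -0.8, 8.2]
gripper_width: 12.6
grip_force: 100.6
```

Call:
step_arm(series=[[0,0,1,0,-1],[0,0,2,0,-1],[0,0,3,0,-1],[0,0,3,0,-1],[0,0,3,0,-1]])

```text
time_s: 12.28
tool_pos: [678.8, 131.9, 172.8]
tool_rot: [0.99, 0.144, 0.002, -0.0]
force: [-3.5, -1.1, 15.1]
gripper_width: 12.3
grip_force: 101.5
```

Call:
step_arm(series=[[0,0,1,0,-1],[0,0,2,0,-1],[0,0,2,0,-1],[0,0,2,0,-1]])

```text
time_s: 12.62
tool_pos: [678.8, 132.0, 171.8]
tool_rot: [0.99, 0.144, 0.002, -0.0]
force: [-6.4, -0.6, 20.4]
gripper_width: 12.5
grip_force: 102.3
```

Call:
step_arm(series=[[0,0,0.5,0,-1],[0,0,1,0,-1],[0,0,1,0,-1],[0,0,1,0,-1]])

```text
time_s: 12.95
tool_pos: [678.9, 132.0, 171.4]
tool_rot: [0.99, 0.144, 0.002, -0.0]
force: [-7.2, -1.7, 22.7]
gripper_width: 12.3
grip_force: 102.5
```

```bash
python3 -c "
from h import *
to(678,131.2,174,3.43-np.pi);print(env.state()['ft_torque'])"
```

```text
t 12.95 pos [678.9 132.  171.4] yaw 0.29 q [-0.24  0.86 -0.04  1.42  0.04  0.86 -1.57] F [-7.2 -1.7 22.7] w 12.3
shift [-1.1  0.5 -2.6] turn 0.001
[-0.33828369  1.79673374  0.03043587]
```

Call:
step_arm(series=[[0,0,-4,0,-1],[0,0,-8,0,-1],[0,0,-8,0,-1],[0,0,-8,0,-0.6],[0,0,-8,0,0],[0,0,-8,0,0.2],[0,0,-8,0,0.2],[0,0,-8,0,0.2]])

```text
time_s: 13.62
tool_pos: [678.0, 131.5, 174.1]
tool_rot: [0.99, 0.144, -0.0, 0.0]
force: [-0.6, 1.0, 0.9]
gripper_width: 50.8
grip_force: 0.0
```

Call:
step_arm(series=[[0,0,-30,0,0.2],[0,0,-70,0,0.2],[0,0,-90,0,0.2],[0,0,-90,0,0.2],[0,0,-90,0,0.2]])

```text
time_s: 14.03
tool_pos: [678.8, 131.7, 265.8]
tool_rot: [0.99, 0.144, 0.002, -0.0]
force: [-0.5, 0.4, -0.5]
gripper_width: 51.1
grip_force: 0.0
```

```bash
python3 -c "
from h import *
to(678,131.2,174,3.43-np.pi)
im,K,E=grab('wrist')
for q in ((678.7,131.2,125),(648.1,121.8,127.5),(678.7,131.2,182)):print(proj(np.array(q),K,E))
im2,_,_=grab('scene')
b=cv2.resize(im2[180:310,215:335],None,fx=3.7,fy=3.7,interpolation=2)[:480,:380]
cv2.imwrite('pics/w7.png',np.hstack([im[:,120:520],b]))"; python3 ang.py 2>/dev/null
```

```text
t 14.03 pos [678.8 131.7 265.8] yaw 0.29 q [-0.24  0.76 -0.04  1.33  0.03  1.05 -1.56] F [-0.5  0.4 -0.5] w 51.1
shift [-1.2  0.2 91.8] turn 0.001
[321.62848104 233.63829471]
[321.95266022 275.27344683]
[321.8563576  258.65684221]
```

View pics/w7.png

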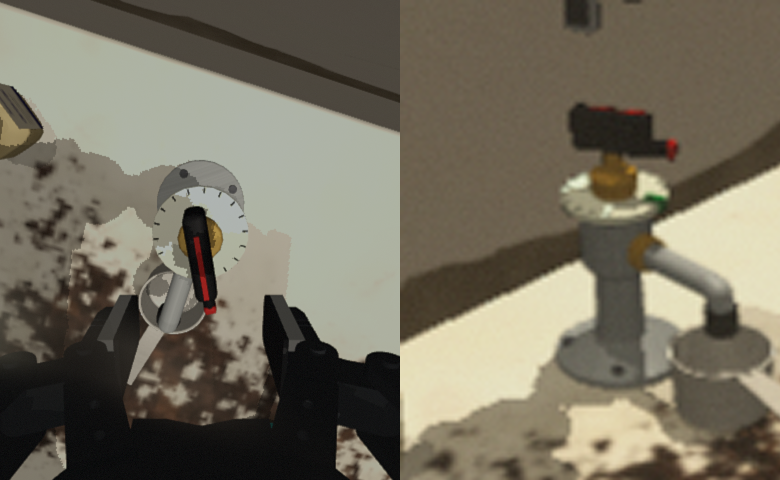

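The bar is not aligned with the tool: in the left half it runs (196,210) to (210,312), so the pointer is short of the mark. I check the angle and whether it is still moving.

```bash
cat > bar.py <<'E'
from h import *
c=np.array([678.2,131.3])
def bar(z=181):
    im,K,E=grab('wrist');im=im.astype(int);b,g,r=im[...,0],im[...,1],im[...,2]
    Rd=(r>g+50)&(r>b+50);Rd[:,:262]=0;Rd[:,400:]=0;Rd[:190]=0;Rd[330:]=0
    v,u=np.nonzero(Rd);k=v<v.max()-14
    vx,vy,x0,y0=cv2.fitLine(np.stack([u[k],v[k]],1).astype('float32'),2,0,.01,.01).ravel()
    if vy<0: vx,vy=-vx,-vy
    p=back((x0+30*vx,y0+30*vy),z,K,E);q=back((x0-30*vx,y0-30*vy),z,K,E);l=p-q
    t=v>v.max()-5;tip=(u[t].mean(),v[t].mean());print('bar ang',np.arctan2(l[1],l[0])%(2*np.pi),'tip',tip,back(tip,z-12,K,E).round(1))
    G=(g>r+30)&(g>b+20);G[:,:262]=0;G[:,400:]=0;G[:190]=0;G[330:]=0;v,u=np.nonzero(G);print('green',len(u),u.mean() if len(u) else 0,v.mean() if len(u) else 0)
    if len(u):
        d=back((u.mean(),v.mean()),127,K,E)[:2]-c;print('mark',np.hypot(*d),np.arctan2(d[1],d[0])%(2*np.pi))
for i in range(2): bar(); print(env.state()['time_s']); [env.grab_frame('wrist') for _ in range(6)] if i==0 else 0
E
python3 bar.py
```

```text
bar ang 3.6201748683672905 tip (np.float64(331.84090909090907), np.float64(310.4318181818182)) [640.9 113.3 169. ]
green 0 0 0
14.2333
bar ang 3.686214640843547 tip (np.float64(335.4807692307692), np.float64(309.65384615384613)) [642.7 111.3 169. ]
green 0 0 0
14.5833
```

It is swinging back: my unload lifted the plug while it was still gripped. I redo it and this time release while still pressing.

Call:
step_arm(series=[[0,0,0,-0.11,0.2],[0,0,0,-0.22,0.2],[0,0,0,-0.33,0.2],[0,0,0,-0.44,0.2],[0,0,0,-0.55,0.2],[0,0,0,-0.66,0.2],[0,0,0,-0.77,0.2],[0,0,0,-0.88,0.2],[0,0,0,-0.99,0.2],[0,0,0,-1.1,0.2],[0,0,0,-1.2,0.2],[0,0,0,-1.27,0.2]], grip_force=60)

```text
time_s: 15.58
tool_pos: [678.1, 131.3, 264.2]
tool_rot: [0.709, 0.705, -0.0, 0.0]
force: [-0.1, -0.1, -0.6]
gripper_width: 51.1
grip_force: 0.0
```

Call:
step_arm(series=[[0,0,0,0,0.2],[0,0,0,0,0.2],[0,0,0,0,0.2],[0,0,0,0,0.2],[0,0,0,0,0.2],[0,0,0,0,0.2],[0,0,0,0,0.2],[0,0,0,0,0.2],[0,0,0,0,0.2],[0,0,0,0,0.2],[0,0,0,0,0.2],[0,0,0,0,0.2]])

```text
time_s: 16.58
tool_pos: [678.1, 131.6, 264.3]
tool_rot: [0.711, 0.703, -0.0, 0.0]
force: [0.8, 0.1, -1.2]
gripper_width: 51.5
grip_force: 0.0
```

```bash
python3 bar.py; python3 -c "
from h import *
to(678.2,131.3,170,1.557)"
```

```text
bar ang 4.012145289212286 tip (np.float64(282.1), np.float64(299.425)) [652.1 100.4 169. ]
green 174 282.8448275862069 246.72413793103448
mark 29.98579128200902 3.4197376293210295
16.6333
bar ang 4.063068916115096 tip (np.float64(284.6666666666667), np.float64(301.3888888888889)) [653.7  98.9 169. ]
green 174 282.91954022988506 246.70114942528735
mark 29.940752216757822 3.420432961696294
16.9833
t 16.98 pos [678.1 131.6 264.3] yaw 1.56 q [-0.07  0.79 -0.38  1.32  0.3   1.1  -0.5 ] F [-0.7  0.2 -0.2] w 50.8
shift [-0.3  0.1 94.3] turn 0.003
```

Call:
step_arm(series=[[0,0,20,0.12,0.2],[0,0,40,0.24,0.2],[0,0,60,0.36,0.2],[0,0,80,0.48,0.2],[0,0,92,0.52,0.2],[0,0,92,0.52,-1],[0,0,92,0.52,-1],[0,0,92,0.52,-1],[0,0,92,0.52,-1],[0,0,92,0.52,-1],[0,0,92,0.52,-1],[0,0,92,0.52,-1]], grip_force=60)

```text
time_s: 17.98
tool_pos: [678.7, 132.0, 173.6]
tool_rot: [0.868, 0.497, 0.001, 0.0]
force: [-0.9, 0.6, 4.8]
gripper_width: 13.2
grip_force: 61.6
```

```bash
python3 -c "
from h import *
to(678.2,131.3,170,3.427-np.pi);print(env.state()['ft_torque'])"
```

```text
t 17.98 pos [678.7 132.  173.6] yaw 1.04 q [-0.15  0.87 -0.23  1.41  0.22  0.89 -0.97] F [-0.9  0.6  4.8] w 13.2
shift [-0.8 -0.1  3.6] turn 0.755
[ 0.10441504  0.24919093 -0.00397954]
```

Turn to the mark, then press in steps.

Call:
step_arm(series=[[0,0,0,0.11,-1],[0,0,0,0.22,-1],[0,0,0,0.33,-1],[0,0,0,0.44,-1],[0,0,0,0.55,-1],[0,0,0,0.66,-1],[0,0,0,0.735,-1],[0,0,0,0.755,-1],[0,0,0,0.755,-1],[0,0,0,0.755,-1]], grip_force=80)

```text
time_s: 18.82
tool_pos: [678.7, 132.0, 173.6]
tool_rot: [0.99, 0.142, 0.001, -0.0]
force: [-0.9, 1.6, 5.7]
gripper_width: 12.4
grip_force: 81.3
```

Call:
step_arm(series=[[0,0,1,0,-1],[0,0,2,0,-1],[0,0,3,0,-1],[0,0,4,0,-1],[0,0,5,0,-1],[0,0,6,0,-1],[0,0,6,0,-1],[0,0,6,0,-1]])

```text
time_s: 19.48
tool_pos: [678.8, 132.0, 170.5]
tool_rot: [0.99, 0.142, 0.002, -0.0]
force: [-6.6, -0.9, 20.9]
gripper_width: 12.7
grip_force: 83.6
```

```bash
python3 -c "
from h import *
to(678.2,131.3,170,3.427-np.pi);print(env.state()['ft_torque'])"
```

```text
t 19.48 pos [678.8 132.  170.5] yaw 0.285 q [-0.25  0.86 -0.02  1.42  0.02  0.85 -1.56] F [-6.6 -0.9 20.9] w 12.7
shift [-0.8  0.5  0.5] turn -0.001
[-0.18709839  1.51314934  0.06059304]
```

Call:
step_arm(series=[[0,0,1,0,-1],[0,0,1,0,-1],[0,0,1,0,-1],[0,0,-1,0,-1],[0,0,-3,0,-1],[0,0,-3,0,-1]])

```text
time_s: 19.98
tool_pos: [678.6, 132.0, 171.1]
tool_rot: [0.99, 0.142, 0.001, -0.0]
force: [-2.8, 0.2, 11.2]
gripper_width: 12.4
grip_force: 81.8
```

Call:
step_arm(series=[[0,0,0,0,-0.6],[0,0,0,0,0],[0,0,0,0,0.2],[0,0,0,0,0.2],[0,0,0,0,0.2],[0,0,-30,0,0.2],[0,0,-70,0,0.2],[0,0,-95,0,0.2],[0,0,-95,0,0.2],[0,0,-95,0,0.2]])

```text
time_s: 20.82
tool_pos: [679.1, 131.7, 266.1]
tool_rot: [0.99, 0.142, 0.002, -0.0]
force: [-0.1, 0.3, 0.1]
gripper_width: 51.2
grip_force: 0.0
```

```bash
python3 bar.py
```

```text
bar ang 3.423978799484941 tip (np.float64(319.5), np.float64(310.9310344827586)) [639.4 121.1 169. ]
green 0 0 0
20.8667
bar ang 3.4187508236443396 tip (np.float64(319.5964912280702), np.float64(309.9122807017544)) [639.4 121.3 169. ]
green 0 0 0
21.2167
```

Call:
step_arm(series=[[-20,0,-10,0,0.2],[-20,0,-10,0,0.2],[0,0,0,0,0.2],[0,0,0,0,0.2],[0,0,0,0,0.2],[0,0,0,0,0.2],[0,0,0,0,0.2],[0,0,0,0,0.2],[0,0,0,0,0.2],[0,0,0,0,0.2],[0,0,0,0,0.2],[0,0,0,0,0.2]])

```text
time_s: 22.22
tool_pos: [678.0, 131.5, 264.4]
tool_rot: [0.99, 0.142, 0.0, 0.0]
force: [0.4, 0.3, -0.5]
gripper_width: 51.3
grip_force: 0.0
```

```bash
python3 bar.py; python3 - <<'E'
from h import *
im,K,E=grab('wrist')
# height of handle: bar centre line ends vs scene red tip
im2,Ks,Es=grab('scene');a=im2.astype(int);R_=(a[...,2]>a[...,1]+50)&(a[...,2]>a[...,0]+50);R_[:180]=0;R_[250:]=0;R_[:,:240]=0;R_[:,320:]=0
v,u=np.nonzero(R_);k=u>u.max()-3;print('scene tip',u[k].mean(),v[k].mean())
th=3.42
for d in (0,5,8): print(d,proj(np.array([678.3+43*np.cos(th),131.3+43*np.sin(th),165-d]),Ks,Es))
G=(a[...,1]>a[...,2]+40)&(a[...,1]>a[...,0]+25);G[:215]=0;G[250:]=0;G[:,:260]=0;G[:,310:]=0
v,u=np.nonzero(G);print('scene mark',u.mean(),v.mean(),back((u.mean(),v.mean()),127,Ks,Es))
E
```

```text
bar ang 3.418655780409296 tip (np.float64(319.5964912280702), np.float64(309.9122807017544)) [639.5 121.3 169. ]
green 0 0 0
22.2667
bar ang 3.419334853963478 tip (np.float64(319.6896551724138), np.float64(309.94827586206895)) [639.5 121.2 169. ]
green 0 0 0
22.6167
scene tip 286.7 221.1
0 [287.7080906  220.53357474]
5 [287.77239804 222.42608422]
8 [287.81087358 223.55838453]
scene mark 283.3333333333333 233.16666666666666 [651.60702223 121.73461843 127.        ]
```

```bash
python3 -c "
from cell import env
print(env.hand_in())"
```

```text
the job is handed in; nothing more can be done
None
```

I handed the job in. The steel cup stands under the spout, about 1.5 mm off centre when measured right after release. The pointer is within about 0.02 rad of the green mark and held still for over a second after I let go. The plug was pressed home with about 21 N. The first try at seating it came loose on release, so I redid it. The tin, mill and jar were not touched.

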